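Dry a shot glass: glass onto the drying peg, then hold the air flap half open

ROBOT

A 7-joint arm with a two-finger parallel gripper is mounted at the origin on a cart in front of the work surface, level with it; the furniture and walls round the work are solid. World frame = base frame: x ahead of the robot, y to its left, z up, the work surface at z = 0. Lengths are in m, angles in rad, forces in N, time in s.
With the tool pointing down it reaches from about 0.4 to 0.85 m from the base axis. Payload 10.4 kg.
Tool frame: the origin (TCP) lies on the centre line of the jaws, within the pads' length; the fingertips stand 22 mm ahead of it and the grasp point (between the pads) lies 3 mm ahead of it; z points along the fingers, y is the line along which they close (so a half turn about z gives the same grasp; the last joint's range is limited). The gripper opens to 85 mm and grips with 20 to 120 N. Pads are 22 mm wide; open, the fingers measure 114 mm over their backs; the gripper's body (76 mm by 85 mm) begins 54 mm behind the grasp point. The pads swing forward as they close: fully open they stand 13 mm farther back than shut.
Start: joints at [1.324, 0.332, -0.065, 1.46, 0.022, 1.35, -0.088], TCP at [0.139, -0.609, 0.253] pointing down, gripper open.
Joint ranges: [-2.6, 2.6], [-0.5, 2.12], [-1.47, 1.34], [0.16, 2.42], [-1.27, 4.41], [0.06, 2.06], [-2.6, 2.6]. Speed limits (rad/s): [2.22, 2.22, 2.79, 2.79, 3.14, 3.14, 3.14].

INTERFACE

Orientations are given as a rotation vector (axis times angle).
In Python, from plant import get_obs, get_image, finish_job gives the robot as it stands.
- The arm moves only by the tool servo_tool, never from a script. Its argument "deltas" is a list of rows, each an object with "angular": the turn, a rotation vector about the tool's x, y, z in rad, a list of three; "translation": the shift along the tool's x, y, z in units of 40 mm (1.0 is 40 mm), a list of three; "hand": the gripper's target within -1 to 1 (fully open at 1, half-way at 0, shut at -1). A call has 1 to 5 rows; each row shifts and turns the commanded pose from where the row before left it, along the tool's axes as they then stand; what a row does not reach is not made up. A row lasts 1/12 s, in which the tool goes at most 41.7 mm and 7.16 degrees, less where a joint would pass 70% of its speed; a pose out of reach is approached as far as the arm can. A call is refused whole if a number of a shift passes 1 or a number of a turn 0.125, either way. A call with a gripper value outside its range is refused whole. The fingers move at their own pace and stop on an object; "squeeze" is the grip in N (left out, the last holds). Time passes only in rows, so rows that do not move let the fingers close. It gives the time, the measured TCP pose, the force, the opening and the grip force at its end, in the units of the state.
- get_obs(): the state, without advancing time (a new reading comes with each control period).
- get_image(name): name is "scene" or "side" or "wrist"; returns a dict with "image" (420x560x3 uint8, red, green, blue), "fovy" (degrees; the focal length in pixels is half the picture's height over the tangent of half this angle, whatever the lens; pixels are square), "cx", "cy" (the principal point, pixels), "origin" and "rotation" of the camera in the world; the wrist camera has in their place "mount" (4x4, takes a point from camera to tool coordinates, whose origin is the TCP and whose axes are the flange's). Camera axes: x right, y down, z forward; pixel columns grow to the right and rows downward; lengths in m; the calibration is good to about 2 mm. A picture is of the moment at which its call begins: read the wrist's pose just before it. There is no depth.
- finish_job(): hands the job in; it is judged then, once.
The state is a dict: "time": time; "joint_positions": joint angles; "joint_vel": joint speeds; "joint_efforts": joint torques, N m; "ee_pos": TCP position; "tool_rot": TCP orientation; "contact_force": force on the tool from outside, world axes, zero at the start; "torque": the same for the moment, N m; "gripper_width": finger opening in m; "grip_force": force on a finger pad.
Only numpy, scipy, OpenCV 4.12 (cv2) and the standard library are available. Lean on these libraries where they do the work, as an engineer would, in place of code of your own. Each camera call takes 0.05 s, during which the arm holds its last target. There are 200 camera calls.

TASK

Take the shot glass from the slanted wire rest, set it gently mouth down over the upright peg of the glass dryer, fully down, and let go of it. Then raise the dryer's sprung top flap by its bar handle to 45 degrees (level with the bead on the wire arc beside it) and hold it there to let air through: finish with the gripper still holding the flap open and the glass still on its peg. Leave the cup, jar and shaker behind where they stand.

Things in the scene. Friction and masses are not known exactly. Their poses are not given: they have to be found in the camera images.
- shot_glass: Hollow clear shot glass, 61 mm tall, outer diameter 38 mm at the base widening to 48 mm at the rim, inside about 40 mm deep and at least 28 mm wide at the bottom of the hollow; 70 g. Origin at the centre of the underside of its base, +z runs along its axis from base to mouth. It starts lying on the rest with its mouth about 40 degrees below level and facing the rest's -x.
- rest: Fixed slanted rest of two parallel 8 mm wire bars (26 mm apart) that slope 45 degrees, low end with a cross bar towards its -x, on a 110 x 70 mm steel foot; 72 mm high. Origin under the middle of the foot, z up, x horizontal. The glass lies on the bars; fingers can straddle bars and glass along the rest's y.
- dryer: Fixed glass dryer, 140 (x) x 290 (y) mm black base plate 12 mm thick. On its +y half a bare tray with the peg; on its -y half a steel fan housing 130 x 130 mm, 78 mm high, with an air flap as its top. Origin under its middle on the counter, z up, -x is the front with the air slots.
- peg_foot (a point): Centre of the round rubber pad (68 mm wide, 15 mm above the counter) at the foot of the drying peg; the glass's rim stands on this pad. Axes as the dryer's. The housing's nearest wall is 100 mm away towards the dryer's -y.
- peg_tip (a point): Top centre of the upright steel peg: 18 mm in diameter, narrowing at the tip, 38 mm above the pad.
- flap (a joint): Angle of the flap (122 x 122 mm, 4 mm thick, 120 g) in rad: 0 shut, 0.785 is 45 degrees, stop at 1.4. It is hinged on the far (+x) edge of the housing; the front edge rises as the value grows. A spring and its weight always drive it shut; at the handle it takes about 2 to 3.5 N to lift and hold.
- flap_bar (a point): Middle of the flap's bar handle: a black round bar 10 mm in diameter, 64 mm long along the dryer's y, standing 33 mm (bar centre) over the flap's upper face near its front edge on two posts; the whole width between the posts is free underneath. Moves with the flap: it lies 100 mm in front of and 37 mm above the hinge line when shut, and turns about it. 117 mm above the counter when shut.
- flap_hinge (a point): Middle of the flap's hinge line, which runs along the dryer's y, 80 mm above the counter. A thin wire arc of 115 mm radius about this line stands 71 mm beside it (towards -y), rising from the front to a little past a 12 mm bead at 45 degrees (161 mm above the counter).
- cup: Bystander: stoneware cup with a handle, 86 mm wide, 56 mm high, upright; origin under its middle.
- spice_jar: Bystander: spice jar, 45 mm wide, 106 mm high; origin under its middle.
- cocoa_shaker: Bystander: steel cocoa shaker, 43 mm wide, 92 mm high; origin under its middle.

How it is judged:
By the outcome, as a careful person would: the job done as asked, in the order asked, and still so for the second after the job is handed in, while the arm keeps its last pose, push and grip.
It also fails if it takes over 67 s, if anything falls off the work surface, if the arm or the gripper's body presses on something with over 40 N, if the wrist force passes 120 N, or if a joint passes its speed limit or range.

## Working session

There is one attempt and no reset: what is moved stays moved. The work goes in short steps, Python scripts to look and compute and a tool call to move; the robot and the scene stay as the last step left them, time stands still between calls to the robot, and variables do not carry over. Pictures are saved under pics/ and viewed, at most 10 in all, crops included, and the job is handed in when it is done.

Besides the shell and the picture viewer there is one more tool, called after ">>>" in YAML: its name, and indented under it one key for each argument. servo_tool: Moves the arm, as the interface text tells. Its arguments: {"type":"object","properties":{"deltas":{"type":"array","items":{"type":"object","properties":{"angular":{"type":"array","items":{"type":"number"}},"translation":{"type":"array","items":{"type":"number"}},"hand":{"type":"number"}}}},"squeeze":{"type":"number"}},"required":["deltas"]}

```bash
mkdir -p pics; ls; cat > h.py <<'E'
import numpy as np, cv2
from plant import get_obs, get_image
from scipy.spatial.transform import Rotation as R
def shot(n,f=None):
    o=get_obs(); d=get_image(n); im=d["image"]
    if f: cv2.imwrite("pics/"+f,im[:,:,::-1])
    if "mount" in d:
        T=np.eye(4);T[:3,:3]=R.from_rotvec(o["tool_rot"]).as_matrix();T[:3,3]=o["ee_pos"]
        T=T@np.array(d["mount"]); d["origin"]=T[:3,3]; d["rotation"]=T[:3,:3]
    d["f"]=im.shape[0]/2/np.tan(np.radians(d["fovy"])/2)
    return d
def save(d,f):
    import pickle; pickle.dump({k:v for k,v in d.items()},open(f,"wb"))
def load(f):
    import pickle; return pickle.load(open(f,"rb"))
def ray(d,u,v):
    r=np.array(d["rotation"])@np.array([(u-d["cx"])/d["f"],(v-d["cy"])/d["f"],1]); return np.array(d["origin"]),r/np.linalg.norm(r)
def plane(d,u,v,z):
    o,r=ray(d,u,v); return o+r*(z-o[2])/r[2]
def tri(*a):
    A=np.zeros((3,3));b=np.zeros(3)
    for d,u,v in a:
        o,r=ray(d,u,v);P=np.eye(3)-np.outer(r,r);A+=P;b+=P@o
    x=np.linalg.solve(A,b); e=[np.linalg.norm((np.eye(3)-np.outer(ray(*q)[1],ray(*q)[1]))@(x-ray(*q)[0])) for q in a]
    return x,e
def proj(d,p):
    q=np.array(d["rotation"]).T@(np.array(p)-d["origin"]); return np.array([d["cx"],d["cy"]])+d["f"]*q[:2]/q[2]
E
python3 - <<'E'
from h import *
for n in["scene","side","wrist"]:
    d=shot(n,n+"0.png");save(d,n+"0.pkl");print(n,d["f"],d["cx"],d["cy"],np.round(d["origin"],3),np.round(d["rotation"],3).tolist())
o=get_obs();print(o)
a=cv2.imread("pics/scene0.png");
E
```

```text
pics
scene 422.6225338506601 273.98751345985846 205.84505118768578 [0.269 0.713 0.53 ] [-0.567, 2.45, -1.42]
side 408.2517470992446 277.2886019022426 211.8503707821106 [0.554 0.686 0.637] [-0.102, 2.789, -1.324]
wrist 297.9652163429535 277.6746363212969 207.16013361657596 [ 0.217 -0.592  0.375] [[0.223, -0.926, -0.304], [-0.975, -0.212, -0.069], [-0.0, 0.312, -0.95]]
{'time': 0.15, 'joint_positions': array([ 1.3243773 ,  0.33272873, -0.06471613,  1.46070999,  0.02154702,
        1.34986868, -0.08850504]), 'joint_vel': array([ 0.00013273, -0.00233371, -0.00043903, -0.00298004,  0.00164847,
       -0.00034796, -0.00074513]), 'joint_efforts': array([ 1.26702584e-03, -6.25827169e+01,  4.94639401e-02, -3.91849995e+01,
        1.63115450e-02,  7.49035942e-03, -3.15914053e-05]), 'ee_pos': array([ 0.13869758, -0.60917348,  0.25271578]), 'tool_rot': array([-3.12092596e+00, -3.50749871e-01,  1.54815517e-04]), 'contact_force': array([-0.20883064, -0.49479734, -0.13152785]), 'torque': array([ 0.02659788, -0.03604832, -0.00987057]), 'grip_force': 0.0, 'gripper_width': 0.08546087487623664}
```

```bash
sed -i 's/^    import pickle; return pickle.load(open(f,"rb"))/    import pickle; return pickle.load(open(f,"rb"))/; s/^    d\["f"\]=im/    d["rotation"]=np.array(d["rotation"])\n    if d["rotation"].shape==(3,): d["rotation"]=R.from_rotvec(d["rotation"]).as_matrix()\n    d["f"]=im/' h.py
python3 - <<'E'
from h import *
for n in["scene0","side0"]:
    d=load(n+".pkl");d["rotation"]=R.from_rotvec(d["rotation"]).as_matrix();save(d,n+".pkl")
E
```

```text
(no output)
```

View pics/scene0.png

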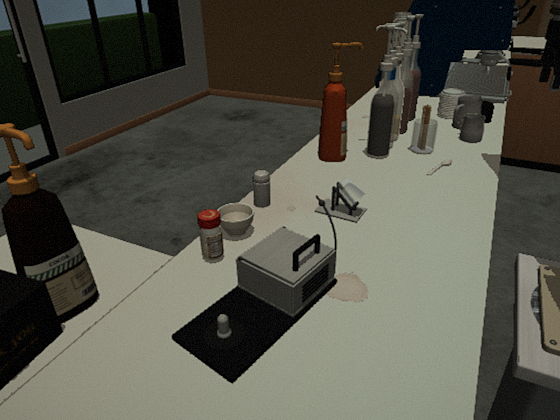

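View pics/side0.png

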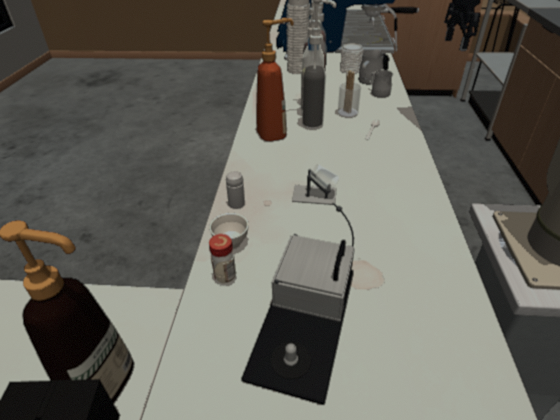

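The scene image shows the peg at (223,317), the plate corners at (174,338)/(233,377), the handle bar at about (306,246) and the rest at (342,210). The side image shows the peg at (291,348), the corners at (247,381)/(324,395), the handle at (340,260) and the rest at (315,190).

```bash
python3 - <<'E'
from h import *
a=load("scene0.pkl");b=load("side0.pkl")
for n,p,q in[("pegtip",(223,315),(291,345)),("bar",(306,243),(340,255)),("bead",(320,201),(339,209)),("restfoot",(341,212),(315,195)),
 ("cornL",(174,338),(247,381)),("cornR",(233,377),(324,395))]:
    print(n,*[np.round(x,4) for x in tri((a,*p),(b,*q))])
for n,d,u,v in[("L",a,174,336),("R",a,233,375),("L",b,247,379),("R",b,324,393)]: print(n,plane(d,u,v,.012).round(3))
for n,d,u,v in[("foot",a,316,210),("foot",a,331,201),("foot",a,367,211),("foot",a,361,219),("foot",b,292,200),("foot",b,335,203),("foot",b,337,188),("foot",b,295,186)]: print(n,plane(d,u,v,.004).round(3))
def crop(d,x0,y0,w,h,s): return cv2.resize(d["image"][y0:y0+h,x0:x0+w,::-1],None,fx=s,fy=s,interpolation=cv2.INTER_CUBIC)
A=crop(a,300,165,80,60,5);B=crop(b,280,155,80,60,5);C=crop(a,230,190,120,90,400/120);D=crop(b,260,195,120,90,400/120)
cv2.imwrite("pics/c1.png",np.vstack([np.hstack([A,B]),np.hstack([C,D])]))
E
```

```text
pegtip [0.5748 0.3104 0.0528] [0.0002 0.0002]
bar [0.4957 0.1675 0.1224] [0.0018 0.0018]
bead [0.4989 0.0969 0.1683] [0.0006 0.0006]
restfoot [ 0.5399 -0.1679 -0.0026] [0.0021 0.0021]
cornL [0.6429 0.3556 0.0141] [0.0002 0.0002]
cornR [0.5206 0.3705 0.0086] [0.0034 0.0034]
L [0.647 0.351 0.012]
R [0.521 0.374 0.012]
L [0.644 0.351 0.012]
R [0.52  0.365 0.012]
foot [ 0.596 -0.137  0.004]
foot [ 0.578 -0.196  0.004]
foot [ 0.48  -0.184  0.004]
foot [ 0.483 -0.142  0.004]
foot [ 0.597 -0.138  0.004]
foot [ 0.489 -0.132  0.004]
foot [ 0.482 -0.196  0.004]
foot [ 0.593 -0.199  0.004]
```

View pics/c1.png

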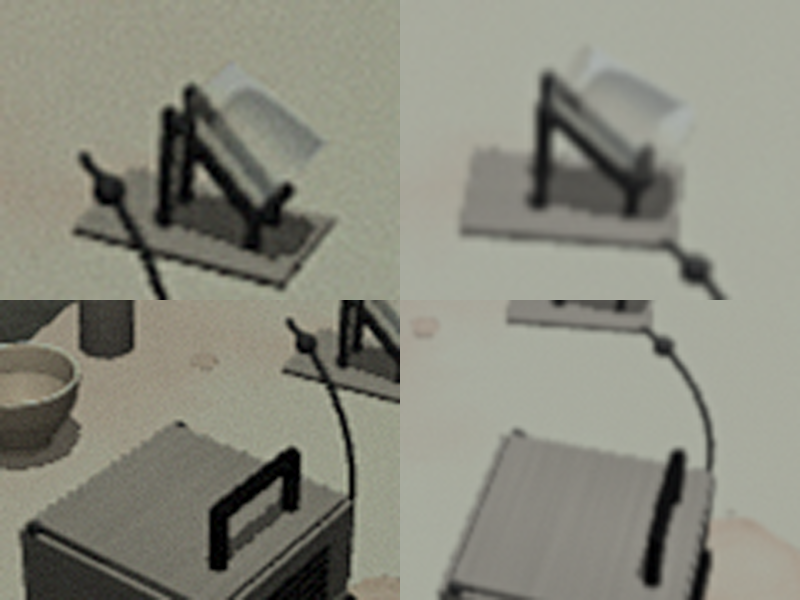

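View pics/wrist0.png

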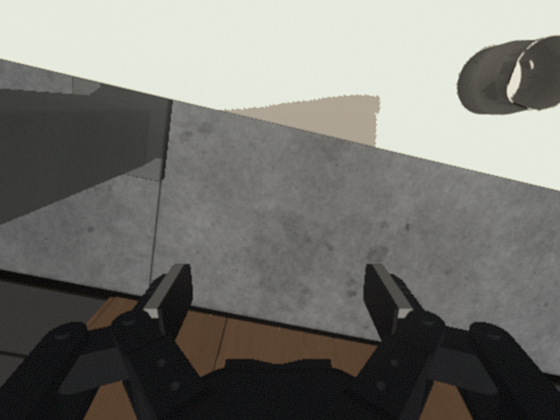

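The crops show the glass lying with its base up towards +x and its mouth down towards -x, and the rest nearly aligned with world x. The bead and bar are clear. The wrist view shows only the counter edge. Next I'll hover over the rest.

```bash
cat >> h.py <<'E'
def plan(tp,Rt,n=None,start=None):
    o=get_obs(); p=np.array(o["ee_pos"]); r=R.from_rotvec(o["tool_rot"])
    if start: p,r=np.array(start[0]),start[1]
    w=(r.inv()*Rt).as_rotvec(); d=np.array(tp)-p
    m=max(np.linalg.norm(d)/.038,np.abs(w).max()/.115,1); n=n or int(np.ceil(m))
    print("n",n,"w/row",np.round(w/n,4),"dist",np.linalg.norm(d).round(4))
    for i in range(n):
        ri=r*R.from_rotvec(w*i/n); print(i+1,np.round(ri.inv().apply(d/n)/.04,2).tolist())
def tool(yaw,tilt):
    "tool x ahead, z down, y = -world y; then yaw about world z and tilt (deg) outwards (+: z towards +x)"
    return R.from_euler("z",yaw,degrees=True)*R.from_euler("y",-tilt,degrees=True)*R.from_euler("x",180,degrees=True)
E
python3 - <<'E'
from h import *
a=load("scene0.pkl")
for u,v in[(333,158),(378,155),(422,150),(440,165),(262,203),(235,235),(212,258),(502,150),(487,400)]: print(u,v,plane(a,u,v,0).round(3))
print(tool(0,20).apply([0,0,1]),R.from_rotvec(get_obs()["tool_rot"]).as_matrix().round(2))
plan([.47,-.167,.25],tool(0,0),n=15)
E
```

```text
333 158 [ 0.672 -0.47   0.   ]
378 155 [ 0.549 -0.551  0.   ]
422 150 [ 0.431 -0.649  0.   ]
440 165 [ 0.361 -0.549  0.   ]
262 203 [ 0.738 -0.119  0.   ]
235 235 [0.723 0.039 0.   ]
212 258 [0.721 0.135 0.   ]
502 150 [ 0.199 -0.75   0.   ]
487 400 [0.186 0.247 0.   ]
[ 3.42020143e-01 -1.22464680e-16 -9.39692621e-01] [[ 0.98  0.22 -0.  ]
 [ 0.22 -0.98  0.  ]
 [ 0.   -0.   -1.  ]]
n 15 w/row [-0.0001  0.      0.0149] dist 0.5525
1 [0.7, -0.6, 0.01]
2 [0.69, -0.61, 0.01]
3 [0.68, -0.62, 0.01]
4 [0.67, -0.63, 0.01]
5 [0.67, -0.64, 0.0]
6 [0.66, -0.65, 0.0]
7 [0.65, -0.66, 0.0]
8 [0.64, -0.67, 0.0]
9 [0.63, -0.68, 0.0]
10 [0.62, -0.68, 0.0]
11 [0.61, -0.69, 0.0]
12 [0.6, -0.7, 0.0]
13 [0.58, -0.71, 0.0]
14 [0.57, -0.72, 0.0]
15 [0.56, -0.73, 0.0]
```

>>> servo_tool:
  deltas:
    - {"translation": [0.7, -0.6, 0], "angular": [0, 0, 0.015], "hand": 1}
    - {"translation": [0.69, -0.61, 0], "angular": [0, 0, 0.015], "hand": 1}
    - {"translation": [0.68, -0.62, 0], "angular": [0, 0, 0.015], "hand": 1}
    - {"translation": [0.67, -0.63, 0], "angular": [0, 0, 0.015], "hand": 1}
    - {"translation": [0.67, -0.64, 0], "angular": [0, 0, 0.015], "hand": 1}

```text
time: 0.57
ee_pos: [0.2493, -0.4598, 0.2531]
tool_rot: [-3.133, -0.232, 0.0]
contact_force: [0.7, -0.8, 0.7]
gripper_width: 0.0853
grip_force: 0.0
```

>>> servo_tool:
  deltas:
    - {"translation": [0.66, -0.65, 0], "angular": [0, 0, 0.015], "hand": 1}
    - {"translation": [0.65, -0.66, 0], "angular": [0, 0, 0.015], "hand": 1}
    - {"translation": [0.64, -0.67, 0], "angular": [0, 0, 0.015], "hand": 1}
    - {"translation": [0.63, -0.68, 0], "angular": [0, 0, 0.015], "hand": 1}
    - {"translation": [0.62, -0.68, 0], "angular": [0, 0, 0.015], "hand": 1}

```text
time: 0.98
ee_pos: [0.3606, -0.3119, 0.2533]
tool_rot: [3.139, 0.115, -0.0]
contact_force: [1.5, -0.7, -0.1]
gripper_width: 0.0854
grip_force: 0.0
```

>>> servo_tool:
  deltas:
    - {"translation": [0.61, -0.69, 0], "angular": [0, 0, 0.015], "hand": 1}
    - {"translation": [0.6, -0.7, 0], "angular": [0, 0, 0.015], "hand": 1}
    - {"translation": [0.58, -0.71, 0], "angular": [0, 0, 0.015], "hand": 1}
    - {"translation": [0.57, -0.72, 0], "angular": [0, 0, 0.015], "hand": 1}
    - {"translation": [0.56, -0.73, 0], "angular": [0, 0, 0.015], "hand": 1}

```text
time: 1.4
ee_pos: [0.4711, -0.165, 0.2534]
tool_rot: [3.141, -0.003, 0.0]
contact_force: [0.5, -0.9, -0.6]
gripper_width: 0.0855
grip_force: 0.0
```

>>> servo_tool:
  deltas:
    - {"translation": [0, 0, 0], "hand": 1}
    - {"translation": [0, 0, 0], "hand": 1}

```text
invalid input
```

```bash
python3 - <<'E'
from h import *
d=shot("wrist","w1.png");save(d,"w1.pkl");o=get_obs();print(o["ee_pos"],o["tool_rot"],o["joint_positions"].round(2))
print(proj(d,[.54,-.167,.06]))
plan([.54,-.10,.28],tool(0,0))
E
```

```text
[ 0.47491637 -0.1577741   0.25355723] [-3.13909075 -0.00738808 -0.00377149] [ 0.74  0.09 -0.53  1.76  0.04  1.3  -1.37]
[278.41933465 120.82484634]
n 3 w/row [-0.0008 -0.0008  0.0016] dist 0.091
1 [0.55, -0.48, -0.22]
2 [0.54, -0.48, -0.22]
3 [0.54, -0.48, -0.22]
```

View pics/w1.png

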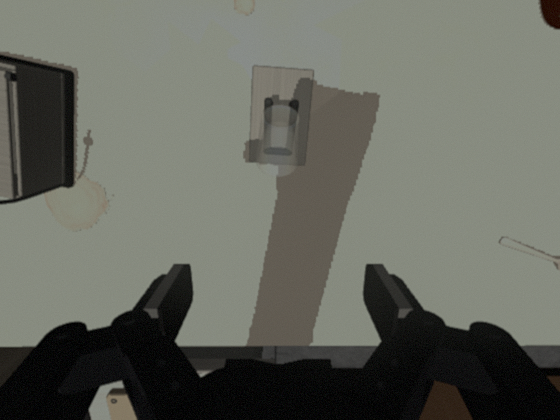

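The wrist view shows the rest foot corners at about (253,66), (314,70), (309,165), (249,162), with the glass lying between the bars around (282,130). I'll go closer for a second view.

>>> servo_tool:
  deltas:
    - {"translation": [0.4, 0.1, 0.6], "angular": [0, 0, 0], "hand": 1}
    - {"translation": [0.4, 0, 0.6], "angular": [0, 0, 0], "hand": 1}
    - {"translation": [0, 0, 0], "angular": [0, 0, 0], "hand": 1}
    - {"translation": [0, 0, 0], "angular": [0, 0, 0], "hand": 1}
    - {"translation": [0, 0, 0], "angular": [0, 0, 0], "hand": 1}

```text
time: 1.87
ee_pos: [0.5023, -0.1707, 0.2058]
tool_rot: [-3.142, 0.002, 0.0]
contact_force: [0.0, 0.3, 1.1]
gripper_width: 0.0854
grip_force: 0.0
```

```bash
python3 - <<'E'
from h import *
a=load("w1.pkl")
P=[plane(a,u,v,.004) for u,v in[(253,66),(314,70),(309,165),(249,162)]]
for p in P: print(p.round(4))
print(np.mean(P,0).round(4))
d=shot("wrist");save(d,"w2.pkl");o=get_obs();print(o["ee_pos"],o["tool_rot"])
u,v=proj(d,[.54,-.165,.04]).astype(int);print(u,v)
v=max(v,75)
c=d["image"][v-75:v+75,u-100:u+100,::-1]; print("off",u-100,v-75)
c=cv2.convertScaleAbs(cv2.resize(c,None,fx=4,fy=4,interpolation=cv2.INTER_CUBIC),alpha=1.6);cv2.imwrite("pics/w2.png",c)
E
```

```text
[ 0.598  -0.1383  0.004 ]
[ 0.5937 -0.2078  0.004 ]
[ 0.4847 -0.2056  0.004 ]
[ 0.4886 -0.1304  0.004 ]
[ 0.5412 -0.1705  0.004 ]
[ 0.50246165 -0.17086357  0.20630066] [ 3.14097412e+00 -2.35108414e-03  1.48428753e-03]
270 155
off 170 80
```

View pics/w2.png

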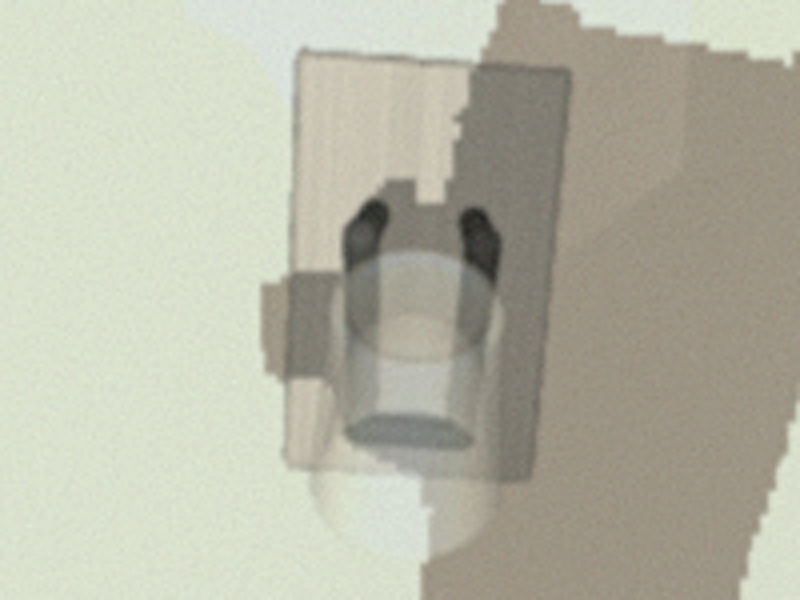

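The crop shows the glass base ellipse at about (275,156) in full pixels, its left and right edges at (255.5,155)/(295.5,155), and its upper rim point at (274.5,170.5). The mouth rim reaches down to about (274,220), and the foot corners are sharp.

```bash
python3 - <<'E'
from h import *
d=load("w2.pkl");a=load("scene0.pkl");b=load("side0.pkl");w=load("w1.pkl")
k=lambda u,v:(170+u/4,80+v/4)
F=[plane(d,*k(u,v),.004) for u,v in[(298,50),(570,68),(530,482),(287,466)]]
for p in F: print(p.round(4))
print("c",np.mean(F,0).round(4))
print("top",tri((d,*k(418,362)),(a,346.4,178),(b,317,165)))
for z in(.05,.06,.07,.08): print(z,plane(d,*k(421,306),z).round(4),plane(d,*k(342,306),z).round(4),plane(d,*k(502,306),z).round(4))
for z in(.02,.03,.04): print("mouth bottom/edges",z,plane(d,*k(405,560),z).round(4),plane(d,*k(310,480),z).round(4),plane(d,*k(500,500),z).round(4))
for p in[(373,212),(473,215)]: print("bartop",plane(d,*k(*p),.068).round(4))
E
```

```text
[ 0.5985 -0.1381  0.004 ]
[ 0.5942 -0.2074  0.004 ]
[ 0.4838 -0.2     0.004 ]
[ 0.4886 -0.1311  0.004 ]
c [ 0.5413 -0.1692  0.004 ]
top (array([ 0.53558898, -0.16981354,  0.08990549]), [np.float64(0.0007280859009009672), np.float64(0.0019976948478911865), np.float64(0.00230565853435407)])
0.05 [ 0.5406 -0.1695  0.05  ] [ 0.5406 -0.1511  0.05  ] [ 0.5406 -0.1884  0.05  ]
0.06 [ 0.5421 -0.1696  0.06  ] [ 0.5421 -0.1519  0.06  ] [ 0.5421 -0.1878  0.06  ]
0.07 [ 0.5436 -0.1697  0.07  ] [ 0.5436 -0.1526  0.07  ] [ 0.5435 -0.1872  0.07  ]
0.08 [ 0.5451 -0.1697  0.08  ] [ 0.5451 -0.1533  0.08  ] [ 0.545  -0.1865  0.08  ]
mouth bottom/edges 0.02 [ 0.4662 -0.1647  0.02  ] [ 0.4893 -0.1392  0.02  ] [ 0.4836 -0.1906  0.02  ]
mouth bottom/edges 0.03 [ 0.4699 -0.1649  0.03  ] [ 0.4923 -0.1402  0.03  ] [ 0.4868 -0.19    0.03  ]
mouth bottom/edges 0.04 [ 0.4737 -0.1651  0.04  ] [ 0.4953 -0.1413  0.04  ] [ 0.49   -0.1894  0.04  ]
bartop [ 0.5632 -0.1595  0.068 ]
bartop [ 0.5625 -0.1808  0.068 ]
```

```bash
python3 - <<'E'
from h import *
A=tool(-4,-20);p=np.array([.5567,-.170,.154]);g=np.array([.5226,-.168,.060])
plan(p,A,n=5);plan(g,A,n=4,start=(p,A))
E
```

```text
n 5 w/row [ 0.0025 -0.07    0.0135] dist 0.0754
1 [0.27, -0.0, 0.26]
2 [0.29, -0.01, 0.24]
3 [0.3, -0.01, 0.22]
4 [0.32, -0.02, 0.2]
5 [0.33, -0.02, 0.18]
n 4 w/row [0. 0. 0.] dist 0.1
1 [0.0, 0.0, 0.63]
2 [0.0, 0.0, 0.63]
3 [0.0, 0.0, 0.63]
4 [0.0, 0.0, 0.63]
```

>>> servo_tool:
  deltas:
    - {"translation": [0.27, 0, 0.26], "angular": [0.002, -0.07, 0.014], "hand": 1}
    - {"translation": [0.29, -0.01, 0.24], "angular": [0.002, -0.07, 0.014], "hand": 1}
    - {"translation": [0.3, -0.01, 0.22], "angular": [0.002, -0.07, 0.014], "hand": 1}
    - {"translation": [0.32, -0.02, 0.2], "angular": [0.002, -0.07, 0.014], "hand": 1}
    - {"translation": [0.33, -0.02, 0.18], "angular": [0.002, -0.07, 0.014], "hand": 1}

```text
time: 2.33
ee_pos: [0.5572, -0.1704, 0.1544]
tool_rot: [-3.083, 0.114, 0.547]
contact_force: [-0.6, 0.6, 0.1]
gripper_width: 0.0854
grip_force: 0.0
```

>>> servo_tool:
  deltas:
    - {"translation": [0, 0, 0.4], "angular": [0, 0, 0], "hand": 1}
    - {"translation": [0, 0, 0.3], "angular": [0, 0, 0], "hand": 1}
    - {"translation": [0, 0, 0], "angular": [0, 0, 0], "hand": 1}
    - {"translation": [0, 0, 0], "angular": [0, 0, 0], "hand": 1}

```text
time: 2.67
ee_pos: [0.5463, -0.1697, 0.1279]
tool_rot: [-3.083, 0.112, 0.544]
contact_force: [0.9, -0.6, 1.2]
gripper_width: 0.0854
grip_force: 0.0
```

```bash
python3 - <<'E'
from h import *
A=tool(-4,-20);g=np.array([.5226,-.168,.060])
plan(g,A,n=3)
d=shot("wrist","w3.png");save(d,"w3.pkl")
E
```

```text
n 3 w/row [ 0.0007 -0.     -0.0011] dist 0.072
1 [0.01, -0.0, 0.6]
2 [0.01, -0.0, 0.6]
3 [0.01, -0.0, 0.6]
```

View pics/w3.png

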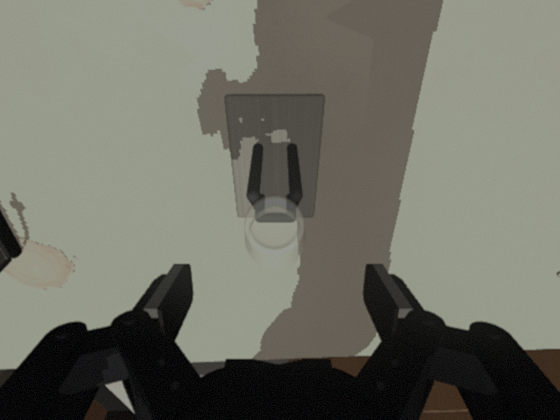

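The wrist view shows the glass base circle at (275,230), centred between the fingers (middle at column 278). I'll check this against the prediction and then go in.

```bash
python3 - <<'E'
from h import *
d=load("w3.pkl");w=load("w2.pkl")
print(proj(d,[.543,-.1697,.075]),tri((d,275,230),(w,275.25,156.5)))
E
```

```text
[276.18296141 218.84280558] (array([ 0.54640744, -0.16953382,  0.08888172]), [np.float64(0.0002639689955050546), np.float64(0.000263968995505005)])
```

>>> servo_tool:
  deltas:
    - {"translation": [0.01, 0, 0.5], "angular": [0, 0, 0], "hand": 1}
    - {"translation": [0.01, 0, 0.5], "angular": [0, 0, 0], "hand": 1}
    - {"translation": [0, 0, 0], "angular": [0, 0, 0], "hand": 1}

```text
time: 2.97
ee_pos: [0.532, -0.1688, 0.088]
tool_rot: [-3.081, 0.112, 0.548]
contact_force: [-1.6, -0.3, -0.8]
gripper_width: 0.0852
grip_force: 0.0
```

>>> servo_tool:
  deltas:
    - {"translation": [0.01, 0, 0.4], "angular": [0, 0, 0], "hand": 1}
    - {"translation": [0, 0, 0.33], "angular": [0, 0, 0], "hand": 1}
    - {"translation": [0, 0, 0], "angular": [0, 0, 0], "hand": 0.6}
    - {"translation": [0, 0, 0], "angular": [0, 0, 0], "hand": 0.3}
    - {"translation": [0, 0, 0], "angular": [0, 0, 0], "hand": 0.1}
  squeeze: 25

```text
time: 3.38
ee_pos: [0.5254, -0.1679, 0.0632]
tool_rot: [-3.083, 0.111, 0.542]
contact_force: [0.3, 0.4, 0.6]
gripper_width: 0.0514
grip_force: 0.0
```

>>> servo_tool:
  deltas:
    - {"translation": [0, 0, 0], "angular": [0, 0, 0], "hand": 0}
    - {"translation": [0, 0, 0], "angular": [0, 0, 0], "hand": -0.1}
    - {"translation": [0, 0, 0], "angular": [0, 0, 0], "hand": -0.2}
    - {"translation": [0, 0, 0], "angular": [0, 0, 0], "hand": -0.2}
    - {"translation": [0, 0, 0], "angular": [0, 0, 0], "hand": -0.2}
  squeeze: 25

```text
time: 3.8
ee_pos: [0.5253, -0.1675, 0.0632]
tool_rot: [-3.082, 0.111, 0.542]
contact_force: [-0.4, 1.6, 7.4]
gripper_width: 0.0421
grip_force: 23.8
```

>>> servo_tool:
  deltas:
    - {"translation": [0.03, 0, -0.09], "angular": [0, 0, 0], "hand": -0.3}
    - {"translation": [0.09, 0, -0.23], "angular": [0, 0, 0], "hand": -0.3}
    - {"translation": [0.17, 0, -0.47], "angular": [0, 0, 0], "hand": -0.3}
    - {"translation": [0.17, 0, -0.47], "angular": [0, 0, 0], "hand": -0.3}
    - {"translation": [0.26, 0, -0.7], "angular": [0, 0, 0], "hand": -0.3}

```text
time: 4.22
ee_pos: [0.578, -0.1716, 0.1257]
tool_rot: [-3.081, 0.111, 0.548]
contact_force: [-0.0, 0.1, -0.8]
gripper_width: 0.0422
grip_force: 25.3
```

>>> servo_tool:
  deltas:
    - {"translation": [0.26, 0, -0.7], "angular": [0, 0, 0], "hand": -0.3}
    - {"translation": [0.26, 0, -0.7], "angular": [0, 0, 0], "hand": -0.3}
    - {"translation": [0, 0, 0], "angular": [0, 0, 0], "hand": -0.3}

```text
time: 4.47
ee_pos: [0.6212, -0.1737, 0.1758]
tool_rot: [-3.084, 0.111, 0.532]
contact_force: [1.2, -0.4, 0.5]
gripper_width: 0.0421
grip_force: 25.3
```

```bash
python3 - <<'E'
from h import *
o=get_obs();print(o["joint_positions"].round(2),o["gripper_width"])
B=tool(-8,30);p=np.array([.53,.05,.24])
plan(p,B)
plan([.5748-.02,.3104,.20],B,start=(p,B))
E
```

```text
[ 0.45  0.71 -0.45  1.16  0.28  1.68 -1.62] 0.04210200815759847
n 8 w/row [-0.0005  0.1081  0.0088] dist 0.25
1 [-0.38, -0.68, -0.08]
2 [-0.38, -0.67, -0.12]
3 [-0.37, -0.67, -0.16]
4 [-0.35, -0.67, -0.2]
5 [-0.34, -0.66, -0.24]
6 [-0.32, -0.66, -0.27]
7 [-0.29, -0.66, -0.31]
8 [-0.26, -0.66, -0.34]
n 7 w/row [0. 0. 0.] dist 0.2646
1 [-0.11, -0.93, 0.1]
2 [-0.11, -0.93, 0.1]
3 [-0.11, -0.93, 0.1]
4 [-0.11, -0.93, 0.1]
5 [-0.11, -0.93, 0.1]
6 [-0.11, -0.93, 0.1]
7 [-0.11, -0.93, 0.1]
```

>>> servo_tool:
  deltas:
    - {"translation": [-0.38, -0.68, -0.08], "angular": [0, 0.108, 0.009], "hand": -0.3}
    - {"translation": [-0.38, -0.67, -0.12], "angular": [0, 0.108, 0.009], "hand": -0.3}
    - {"translation": [-0.37, -0.67, -0.16], "angular": [0, 0.108, 0.009], "hand": -0.3}
    - {"translation": [-0.35, -0.67, -0.2], "angular": [0, 0.108, 0.009], "hand": -0.3}
    - {"translation": [-0.34, -0.66, -0.24], "angular": [0, 0.108, 0.009], "hand": -0.3}

```text
time: 4.88
ee_pos: [0.5602, -0.0329, 0.2126]
tool_rot: [3.104, -0.18, 0.306]
contact_force: [0.3, 0.6, 0.6]
gripper_width: 0.0422
grip_force: 25.4
```

>>> servo_tool:
  deltas:
    - {"translation": [-0.32, -0.66, -0.27], "angular": [0, 0.108, 0.009], "hand": -0.3}
    - {"translation": [-0.29, -0.66, -0.31], "angular": [0, 0.108, 0.009], "hand": -0.3}
    - {"translation": [-0.26, -0.66, -0.34], "angular": [0, 0.108, 0.009], "hand": -0.3}
    - {"translation": [0, 0, 0], "angular": [0, 0, 0], "hand": -0.3}

```text
time: 5.22
ee_pos: [0.5227, 0.0554, 0.2374]
tool_rot: [2.994, -0.201, 0.801]
contact_force: [-0.0, 0.7, 0.1]
gripper_width: 0.042
grip_force: 25.4
```

```bash
python3 - <<'E'
from h import *
o=get_obs();print(o["ee_pos"],o["joint_positions"].round(2),o["gripper_width"])
B=tool(-8,30)
plan([.5748-.02,.3104,.20],B,n=7)
E
```

```text
[0.52267155 0.05544375 0.23736786] [ 0.48 -0.2  -0.71  2.11  0.1   0.69 -2.03] 0.042039469265736006
n 7 w/row [-0.0003  0.0001  0.0008] dist 0.2597
1 [-0.07, -0.92, 0.11]
2 [-0.07, -0.92, 0.11]
3 [-0.07, -0.92, 0.11]
4 [-0.08, -0.92, 0.11]
5 [-0.08, -0.92, 0.11]
6 [-0.08, -0.92, 0.11]
7 [-0.08, -0.92, 0.11]
```

```bash
python3 - <<'E'
from h import *
B=tool(15,30)
plan([.5748-.02,.3104-.005,.20],B,n=7)
E
```

```text
n 7 w/row [ 0.0284  0.0001 -0.0489] dist 0.2548
1 [-0.07, -0.9, 0.11]
2 [-0.03, -0.9, 0.14]
3 [0.02, -0.89, 0.16]
4 [0.06, -0.89, 0.19]
5 [0.1, -0.88, 0.21]
6 [0.15, -0.87, 0.24]
7 [0.19, -0.85, 0.26]
```

>>> servo_tool:
  deltas:
    - {"translation": [-0.07, -0.9, 0.11], "angular": [0.028, 0, -0.049], "hand": -0.3}
    - {"translation": [-0.03, -0.9, 0.14], "angular": [0.028, 0, -0.049], "hand": -0.3}
    - {"translation": [0.02, -0.89, 0.16], "angular": [0.028, 0, -0.049], "hand": -0.3}
    - {"translation": [0.06, -0.89, 0.19], "angular": [0.028, 0, -0.049], "hand": -0.3}
    - {"translation": [0.1, -0.88, 0.21], "angular": [0.028, 0, -0.049], "hand": -0.3}

```text
time: 5.63
ee_pos: [0.5504, 0.23, 0.2111]
tool_rot: [-2.991, -0.213, -0.79]
contact_force: [1.4, -1.5, -1.5]
gripper_width: 0.0421
grip_force: 25.4
```

>>> servo_tool:
  deltas:
    - {"translation": [0.15, -0.87, 0.24], "angular": [0.028, 0, -0.049], "hand": -0.3}
    - {"translation": [0.19, -0.85, 0.26], "angular": [0.028, 0, -0.049], "hand": -0.3}
    - {"translation": [0, 0, 0], "angular": [0, 0, 0], "hand": -0.3}
    - {"translation": [0, 0, 0], "angular": [0, 0, 0], "hand": -0.3}

```text
time: 5.97
ee_pos: [0.5594, 0.302, 0.1994]
tool_rot: [-2.947, -0.378, -0.773]
contact_force: [-0.1, -0.8, -0.8]
gripper_width: 0.0423
grip_force: 25.5
```

```bash
python3 - <<'E'
from h import *
o=get_obs();print(o["ee_pos"],o["joint_positions"].round(2),o["gripper_width"])
a=shot("scene");b=shot("side");w=shot("wrist");save(a,"a4.pkl");save(b,"b4.pkl");save(w,"w4.pkl")
r=R.from_rotvec(o["tool_rot"]);g=o["ee_pos"]+r.apply([0,0,.003])
L=[]
for d in(a,b):
    u,v=proj(d,g-np.array([0,0,.04])).astype(int); u0=max(0,min(360,u-100));v0=max(0,min(270,v-75)); print("off",u0,v0,"g",proj(d,g))
    L.append(cv2.resize(d["image"][v0:v0+150,u0:u0+200,::-1],(400,300),interpolation=cv2.INTER_CUBIC))
L.append(cv2.resize(w["image"][:,:,::-1],(400,300)))
u,v=proj(w,[.575,.31,.05]).astype(int);print("w peg",u,v)
u0=max(0,min(420,u-70));v0=max(0,min(315,v-52));print("offw",u0,v0)
L.append(cv2.resize(w["image"][v0:v0+105,u0:u0+140,::-1],(400,300),interpolation=cv2.INTER_CUBIC))
c=np.vstack([np.hstack(L[:2]),np.hstack(L[2:])]);cv2.imwrite("pics/c4.png",cv2.convertScaleAbs(c,alpha=1.4))
E
```

```text
[0.55935964 0.3019687  0.19944642] [ 0.22  0.21 -0.96  1.91  0.6   0.71 -2.38] 0.042315346025306746
off 128 186 g [226.19007938 238.67120732]
off 200 225 g [301.39656399 282.48798206]
w peg 270 259
offw 200 207
```

View pics/c4.png

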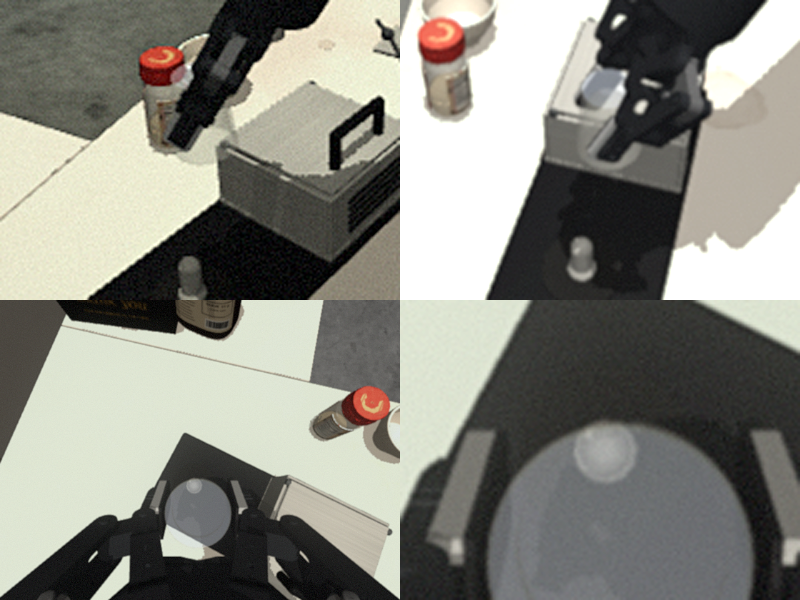

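The side/scene crops show the glass held mouth down above the tray, and the wrist crop shows the peg through the glass at (271.8,260.2), with the base circle centred at (277,296), radius 46.6 px. Next I'll compute the offset and tilt.

```bash
python3 - <<'E'
from h import *
o=get_obs();w=load("w4.pkl");b=load("b4.pkl");a=load("a4.pkl")
r=R.from_rotvec(o["tool_rot"]);r0=R.from_rotvec([-3.082,.111,.542])
y=np.radians(-4.2);el=np.radians(40)
a0=np.array([-np.cos(el)*np.cos(y),-np.cos(el)*np.sin(y),-np.sin(el)])
ax=(r*r0.inv()).apply(a0);print("axis now",ax.round(3),"pos",o["ee_pos"].round(4))
# base centre from wrist circle
u=(277,296.3);q=np.array([(u[0]-w["cx"])/w["f"],(u[1]-w["cy"])/w["f"],1]);D=w["f"]*.019/46.6
base=w["origin"]+w["rotation"]@(q*D);g=o["ee_pos"]+r.apply([0,0,.003])
print("base circle",base.round(4),"model",(g-ax*.026).round(4),"g",g.round(4))
base0=np.array([.543,-.1697,.075]); print("base carried",(o["ee_pos"]+(r*r0.inv()).apply(base0-[.5253,-.1675,.0632])).round(4))
for B in(base,g-ax*.026): m=B+ax*.061; print("mouth",m.round(4),"side px",proj(b,m),"scene",proj(a,m))
P=[ray(w,271.75,260.2)];print("peg by wrist at .053",plane(w,271.75,260.2,.053).round(4))
for d,u,v in((a,128+188/2,186+258/2),(b,200+181/2,225+238/2)): print("pegtip px",u,v,plane(d,u,v,.053).round(4))
print(tri((a,128+188/2,186+258/2),(b,200+181/2,225+238/2)))
E
```

```text
axis now [-0.01   0.004 -1.   ] pos [0.5602 0.2988 0.2001]
base circle [0.5584 0.2983 0.2199] model [0.5619 0.2991 0.2235] g [0.5616 0.2992 0.1975]
base carried [0.563  0.2985 0.2213]
mouth [0.5577 0.2985 0.1589] side px [303.10574275 297.77134526] scene [231.39138562 259.40483235]
mouth [0.5613 0.2994 0.1625] side px [300.73341713 296.49498733] scene [228.85151838 257.07597758]
peg by wrist at .053 [0.5744 0.3087 0.053 ]
pegtip px 222.0 315.0 [0.5761 0.3115 0.053 ]
pegtip px 290.5 344.0 [0.5757 0.3085 0.053 ]
(array([0.57599601, 0.31018751, 0.05333574]), [np.float64(0.0012973039870477659), np.float64(0.0012973039870478275)])
```

```bash
python3 - <<'E'
from h import *
o=get_obs();r=R.from_rotvec(o["tool_rot"])
p=np.array([.5745,.3098,.103]);plan(p,r,n=4)
plan(p-[0,0,.04],r,n=4,start=(p,r))
E
```

```text
n 4 w/row [0. 0. 0.] dist 0.0988
1 [-0.21, -0.04, 0.58]
2 [-0.21, -0.04, 0.58]
3 [-0.21, -0.04, 0.58]
4 [-0.21, -0.04, 0.58]
n 4 w/row [0. 0. 0.] dist 0.04
1 [-0.12, 0.0, 0.22]
2 [-0.12, 0.0, 0.22]
3 [-0.12, 0.0, 0.22]
4 [-0.12, 0.0, 0.22]
```

>>> servo_tool:
  deltas:
    - {"translation": [-0.21, -0.04, 0.58], "angular": [0, 0, 0], "hand": -0.3}
    - {"translation": [-0.21, -0.04, 0.58], "angular": [0, 0, 0], "hand": -0.3}
    - {"translation": [-0.21, -0.04, 0.58], "angular": [0, 0, 0], "hand": -0.3}
    - {"translation": [-0.21, -0.04, 0.58], "angular": [0, 0, 0], "hand": -0.3}
    - {"translation": [0, 0, 0], "angular": [0, 0, 0], "hand": -0.3}

```text
time: 6.53
ee_pos: [0.5727, 0.3076, 0.1024]
tool_rot: [-2.955, -0.373, -0.771]
contact_force: [0.0, -1.3, -1.0]
gripper_width: 0.0422
grip_force: 25.5
```

>>> servo_tool:
  deltas:
    - {"translation": [0, 0, 0], "angular": [0, 0, 0], "hand": -0.3}
    - {"translation": [0, 0, 0], "angular": [0, 0, 0], "hand": -0.3}

```text
time: 6.7
ee_pos: [0.5738, 0.311, 0.1087]
tool_rot: [-2.947, -0.375, -0.78]
contact_force: [0.6, -0.2, -0.9]
gripper_width: 0.0424
grip_force: 25.5
```

```bash
python3 - <<'E'
from h import *
o=get_obs();print(o["ee_pos"].round(4),o["tool_rot"].round(3))
w=shot("wrist");save(w,"w5.pkl");a=shot("scene");b=shot("side")
print(proj(w,[.5753,.3098,.053]))
c1=cv2.resize(w["image"][220:370,175:375,::-1],(400,300),interpolation=cv2.INTER_CUBIC)
L=[c1]
for n,d in(("a",a),("b",b)):
    u,v=proj(d,[.575,.31,.07]).astype(int);u0=max(0,min(460,u-50));v0=max(0,min(345,v-37));print(n,u0,v0)
    L.append(cv2.resize(d["image"][v0:v0+75,u0:u0+100,::-1],(400,300),interpolation=cv2.INTER_CUBIC))
L.append(L[0]*0)
c=np.vstack([np.hstack(L[:2]),np.hstack(L[2:])]);cv2.imwrite("pics/c5.png",cv2.convertScaleAbs(c,alpha=1.6))
E
```

```text
[0.5738 0.311  0.1087] [-2.947 -0.375 -0.78 ]
[279.20909895 280.75734165]
a 172 269
b 240 301
```

View pics/c5.png

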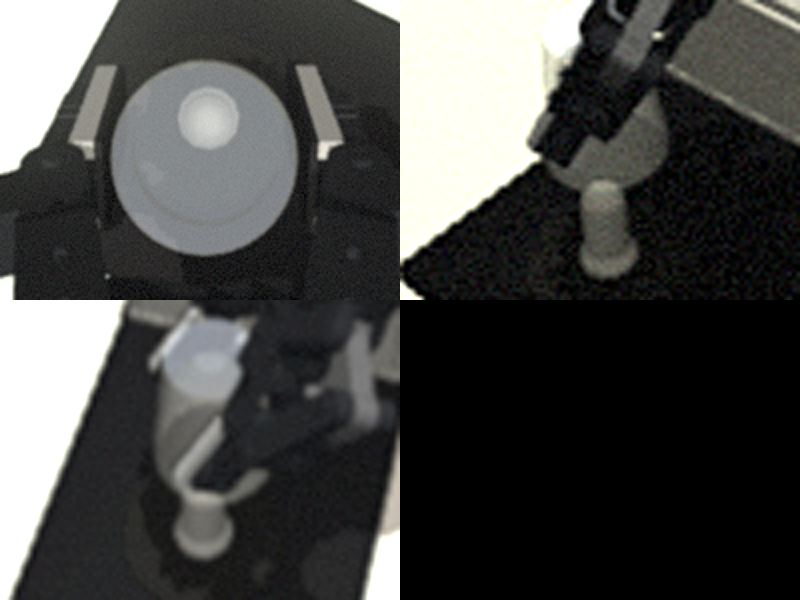

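The wrist crop shows the peg at (279,279), centred as predicted under the base circle at (277,299). Scene and side show the glass just above the peg, so I'll lower it.

>>> servo_tool:
  deltas:
    - {"translation": [-0.12, 0, 0.22], "angular": [0, 0, 0], "hand": -0.3}
    - {"translation": [-0.12, 0, 0.22], "angular": [0, 0, 0], "hand": -0.3}
    - {"translation": [-0.12, 0, 0.22], "angular": [0, 0, 0], "hand": -0.3}
    - {"translation": [0, 0, 0], "angular": [0, 0, 0], "hand": -0.3}
    - {"translation": [0, 0, 0], "angular": [0, 0, 0], "hand": -0.3}

```text
time: 7.27
ee_pos: [0.5738, 0.3109, 0.077]
tool_rot: [-2.948, -0.375, -0.777]
contact_force: [-0.7, 0.0, -0.3]
gripper_width: 0.042
grip_force: 25.5
```

>>> servo_tool:
  deltas:
    - {"translation": [0, 0, 0], "angular": [0, 0, 0], "hand": -0.3}
    - {"translation": [0, 0, 0], "angular": [0, 0, 0], "hand": -0.3}
    - {"translation": [0, 0, 0], "angular": [0, 0, 0], "hand": -0.3}

```text
time: 7.52
ee_pos: [0.5744, 0.3106, 0.0772]
tool_rot: [-2.948, -0.373, -0.777]
contact_force: [-0.9, -0.6, -0.6]
gripper_width: 0.0425
grip_force: 25.5
```

>>> servo_tool:
  deltas:
    - {"translation": [-0.1, 0, 0.17], "angular": [0, 0, 0], "hand": -0.3}
    - {"translation": [-0.1, 0, 0.17], "angular": [0, 0, 0], "hand": -0.3}
    - {"translation": [0, 0, 0], "angular": [0, 0, 0], "hand": -0.3}
    - {"translation": [0, 0, 0], "angular": [0, 0, 0], "hand": -0.3}
    - {"translation": [0, 0, 0], "angular": [0, 0, 0], "hand": -0.3}

```text
time: 7.93
ee_pos: [0.5737, 0.311, 0.0612]
tool_rot: [-2.948, -0.375, -0.777]
contact_force: [0.5, 0.1, 0.6]
gripper_width: 0.0421
grip_force: 25.5
```

>>> servo_tool:
  deltas:
    - {"translation": [-0.025, 0, 0.043], "angular": [0, 0, 0], "hand": -0.3}
    - {"translation": [0, 0, 0], "angular": [0, 0, 0], "hand": -0.3}
    - {"translation": [-0.025, 0, 0.043], "angular": [0, 0, 0], "hand": -0.3}
    - {"translation": [0, 0, 0], "angular": [0, 0, 0], "hand": -0.3}
    - {"translation": [0, 0, 0], "angular": [0, 0, 0], "hand": -0.3}

```text
time: 8.35
ee_pos: [0.5735, 0.3107, 0.0566]
tool_rot: [-2.949, -0.375, -0.776]
contact_force: [-0.5, 0.9, -0.8]
gripper_width: 0.0422
grip_force: 25.5
```

>>> servo_tool:
  deltas:
    - {"translation": [-0.0125, 0, 0.022], "angular": [0, 0, 0], "hand": -0.3}
    - {"translation": [0, 0, 0], "angular": [0, 0, 0], "hand": -0.3}
    - {"translation": [-0.0125, 0, 0.022], "angular": [0, 0, 0], "hand": -0.3}
    - {"translation": [0, 0, 0], "angular": [0, 0, 0], "hand": -0.3}
    - {"translation": [0, 0, 0], "angular": [0, 0, 0], "hand": -0.3}

```text
time: 8.77
ee_pos: [0.5735, 0.3107, 0.0545]
tool_rot: [-2.949, -0.375, -0.776]
contact_force: [-0.6, -0.1, -0.5]
gripper_width: 0.042
grip_force: 25.5
```

>>> servo_tool:
  deltas:
    - {"translation": [-0.0125, 0, 0.022], "angular": [0, 0, 0], "hand": -0.3}
    - {"translation": [0, 0, 0], "angular": [0, 0, 0], "hand": -0.3}
    - {"translation": [0, 0, 0], "angular": [0, 0, 0], "hand": -0.3}

```text
time: 9.02
ee_pos: [0.5735, 0.3107, 0.0535]
tool_rot: [-2.949, -0.375, -0.776]
contact_force: [-0.0, -0.3, -0.2]
gripper_width: 0.042
grip_force: 25.5
```

>>> servo_tool:
  deltas:
    - {"translation": [-0.0125, 0, 0.022], "angular": [0, 0, 0], "hand": -0.3}
    - {"translation": [0, 0, 0], "angular": [0, 0, 0], "hand": -0.3}
    - {"translation": [0, 0, 0], "angular": [0, 0, 0], "hand": -0.3}

```text
time: 9.27
ee_pos: [0.5735, 0.3107, 0.0525]
tool_rot: [-2.949, -0.374, -0.776]
contact_force: [-0.2, -0.1, -0.0]
gripper_width: 0.0423
grip_force: 25.5
```

>>> servo_tool:
  deltas:
    - {"translation": [-0.0125, 0, 0.022], "angular": [0, 0, 0], "hand": -0.3}
    - {"translation": [0, 0, 0], "angular": [0, 0, 0], "hand": -0.3}
    - {"translation": [0, 0, 0], "angular": [0, 0, 0], "hand": -0.3}

```text
time: 9.52
ee_pos: [0.5735, 0.3107, 0.0515]
tool_rot: [-2.949, -0.375, -0.776]
contact_force: [0.4, -0.4, -1.3]
gripper_width: 0.0424
grip_force: 25.5
```

>>> servo_tool:
  deltas:
    - {"translation": [-0.0125, 0, 0.022], "angular": [0, 0, 0], "hand": -0.3}
    - {"translation": [0, 0, 0], "angular": [0, 0, 0], "hand": -0.3}
    - {"translation": [0, 0, 0], "angular": [0, 0, 0], "hand": -0.3}

```text
time: 9.77
ee_pos: [0.5735, 0.3107, 0.0505]
tool_rot: [-2.949, -0.375, -0.776]
contact_force: [-0.6, 0.8, -0.3]
gripper_width: 0.0422
grip_force: 25.5
```

>>> servo_tool:
  deltas:
    - {"translation": [-0.0125, 0, 0.022], "angular": [0, 0, 0], "hand": -0.3}
    - {"translation": [0, 0, 0], "angular": [0, 0, 0], "hand": -0.3}
    - {"translation": [0, 0, 0], "angular": [0, 0, 0], "hand": -0.3}

```text
time: 10.02
ee_pos: [0.5738, 0.3109, 0.0499]
tool_rot: [-2.948, -0.374, -0.777]
contact_force: [-0.5, -0.7, 2.9]
gripper_width: 0.0424
grip_force: 25.9
```

>>> servo_tool:
  deltas:
    - {"translation": [-0.0125, 0, 0.022], "angular": [0, 0, 0], "hand": -0.3}
    - {"translation": [0, 0, 0], "angular": [0, 0, 0], "hand": -0.3}
    - {"translation": [0, 0, 0], "angular": [0, 0, 0], "hand": -0.3}

```text
time: 10.27
ee_pos: [0.5742, 0.3111, 0.0496]
tool_rot: [-2.947, -0.374, -0.779]
contact_force: [-3.4, -2.8, 8.6]
gripper_width: 0.0426
grip_force: 26.5
```

```bash
python3 - <<'E'
from h import *
o=get_obs();print(o["ee_pos"].round(4),o["contact_force"],o["torque"])
w=shot("wrist");save(w,"w6.pkl");a=shot("scene");b=shot("side");save(a,"a6.pkl");save(b,"b6.pkl")
L=[cv2.resize(w["image"][220:370,175:375,::-1],(400,300),interpolation=cv2.INTER_CUBIC)]
for n,d in(("a",a),("b",b)):
    u,v=proj(d,[.575,.31,.04]).astype(int);u0=max(0,min(460,u-50));v0=max(0,min(345,v-37));print(n,u0,v0)
    print("expected base seated px",proj(d,[.575,.31,.076]),"rim front",proj(d,[.575,.334,.015]))
    L.append(cv2.resize(d["image"][v0:v0+75,u0:u0+100,::-1],(400,300),interpolation=cv2.INTER_CUBIC))
L.append(L[0]*0)
c=np.vstack([np.hstack(L[:2]),np.hstack(L[2:])]);cv2.imwrite("pics/c6.png",cv2.convertScaleAbs(c,alpha=2.2))
E
```

```text
[0.5742 0.3111 0.0496] [-3.42385077 -2.83584741  8.63888584] [-0.25929014  0.30100645 -0.05824518]
a 173 283
expected base seated px [221.90921481 303.60557188] rim front [216.84392522 342.23940247]
b 240 312
expected base seated px [290.89216683 336.57697904] rim front [290.01631223 371.0926144 ]
```

View pics/c6.png

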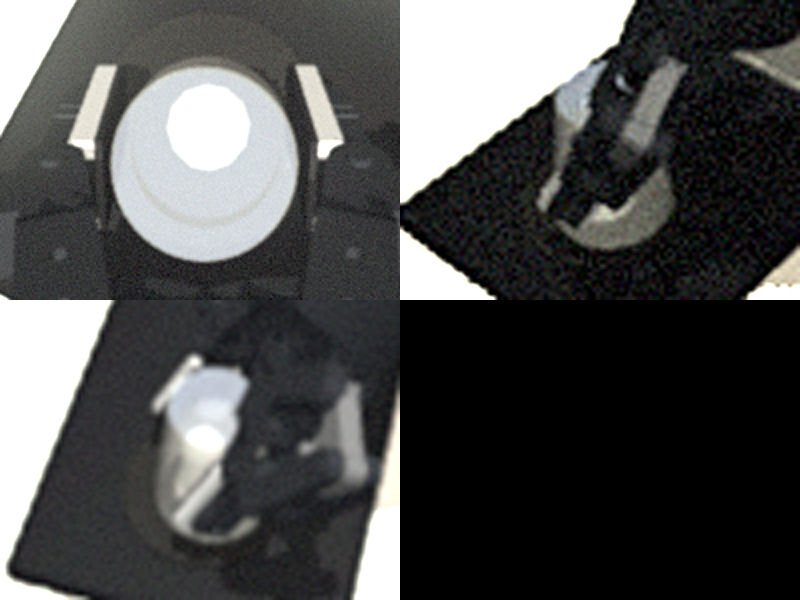

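The crops show the rim standing on the pad ring, the peg inside the glass, and an upward contact force of 8.6 N, so it is seated. I'll ease off, release and back away along the tool axis.

>>> servo_tool:
  deltas:
    - {"translation": [0.012, 0, -0.022], "angular": [0, 0, 0], "hand": -0.3}
    - {"translation": [0, 0, 0], "angular": [0, 0, 0], "hand": -0.3}
    - {"translation": [0, 0, 0], "angular": [0, 0, 0], "hand": 0.1}
    - {"translation": [0, 0, 0], "angular": [0, 0, 0], "hand": 0.25}
    - {"translation": [0, 0, 0], "angular": [0, 0, 0], "hand": 0.45}

```text
time: 10.83
ee_pos: [0.5733, 0.3106, 0.0492]
tool_rot: [-2.949, -0.374, -0.775]
contact_force: [0.4, 0.4, 0.1]
gripper_width: 0.0617
grip_force: 0.0
```

>>> servo_tool:
  deltas:
    - {"translation": [0, 0, 0], "angular": [0, 0, 0], "hand": 0.6}
    - {"translation": [0, 0, 0], "angular": [0, 0, 0], "hand": 0.6}
    - {"translation": [0, 0, 0], "angular": [0, 0, 0], "hand": 0.6}

```text
time: 11.08
ee_pos: [0.5735, 0.3107, 0.0494]
tool_rot: [-2.949, -0.374, -0.776]
contact_force: [0.2, 0.1, -0.2]
gripper_width: 0.0684
grip_force: 0.0
```

>>> servo_tool:
  deltas:
    - {"translation": [0, 0, -0.3], "angular": [0, 0, 0], "hand": 0.6}
    - {"translation": [0, 0, -0.6], "angular": [0, 0, 0], "hand": 0.6}
    - {"translation": [0, 0, -0.8], "angular": [0, 0, 0], "hand": 0.6}
    - {"translation": [0, 0, -0.8], "angular": [0, 0, 0], "hand": 0.6}
    - {"translation": [0, 0, -0.8], "angular": [0, 0, 0], "hand": 0.6}

```text
time: 11.5
ee_pos: [0.5097, 0.2935, 0.1652]
tool_rot: [-2.949, -0.375, -0.775]
contact_force: [0.7, 0.3, 0.9]
gripper_width: 0.0683
grip_force: 0.0
```

```bash
python3 - <<'E'
from h import *
a=load("scene0.pkl");b=load("side0.pkl")
# crop C: off (230,190) scale 3.333 ; D: off (260,195)
kC=lambda u,v:(230+u*.3,190+(v-300)*.3); kD=lambda u,v:(260+(u-400)*.3,195+(v-300)*.3)
print("bar near end(+y)",tri((a,*kC(217,508)),(b,*kD(657,575))))
print("bar far end(-y)",tri((a,*kC(291,456)),(b,*kD(677,458))))
print("bead",tri((a,*kC(307,342)),(b,*kD(663,346))))
print("hinge corner far",tri((a,*kC(181,426)),(b,*kD(517,434))))
for n,d,k,u,v in[("a +y hinge corner",a,kC,28,526),("b +y hinge corner",b,kD,450,585)]: print(n,plane(d,*k(u,v),.08).round(4))
o=get_obs();print(o["ee_pos"],o["joint_positions"].round(2))
# black bar mask from current side/scene views
for n in("scene","side"):
    d=shot(n);save(d,n+"7.pkl")
    u,v=proj(d,[.496,.168,.117]).astype(int)
    g=cv2.cvtColor(d["image"],cv2.COLOR_RGB2GRAY)[v-30:v+30,u-30:u+30]
    k,l,s,c=cv2.connectedComponentsWithStats((g<38).astype(np.uint8))
    print(n,u-30,v-30,[(x.tolist(),y.round(1).tolist()) for x,y in zip(s[1:],c[1:]) if x[4]>25], np.percentile(g,[2,10,50]))
E
```

```text
bar near end(+y) (array([0.49952864, 0.21443312, 0.12550131]), [np.float64(0.00900059662258282), np.float64(0.009000596622582825)])
bar far end(-y) (array([0.48878975, 0.1304941 , 0.11610318]), [np.float64(9.875653418467119e-05), np.float64(9.87565341845503e-05)])
bead (array([0.49826714, 0.08713002, 0.16051563]), [np.float64(0.00023785362251696747), np.float64(0.0002378536225169235)])
hinge corner far (array([0.57969943, 0.07569356, 0.07891202]), [np.float64(3.4379312096740837e-05), np.float64(3.4379312096604064e-05)])
a +y hinge corner [0.6103 0.2012 0.08  ]
b +y hinge corner [0.6098 0.1991 0.08  ]
[0.50968678 0.29354296 0.16519472] [-0.42  0.06 -0.31  2.07  0.44  0.58 -2.36]
scene 275 216 [([0, 0, 56, 59, 1212], [18.0, 16.4]), ([18, 19, 27, 36, 298], [30.3, 34.2]), ([39, 47, 16, 13, 104], [48.3, 54.9])] [ 0.  4. 49.]
side 309 226 [([13, 0, 47, 60, 1735], [41.7, 28.9])] [12. 16. 47.]
```

```bash
cat >> h.py <<'E'
PSI=np.radians(-13.5);X=np.array([np.cos(PSI),np.sin(PSI),0]);Y=np.array([-np.sin(PSI),np.cos(PSI),0]);Z=np.array([0,0,1.])
H=np.array([.5947,.1377,.08])   # hinge middle
def ft(t):
    t=np.radians(t);z=np.sin(t)*X-np.cos(t)*Z;return R.from_matrix(np.column_stack([Y,np.cross(z,Y),z]))
def bar(ph,h=H): a=np.radians(ph)+np.arctan2(.037,.1);return h+.10663*(-np.cos(a)*X+np.sin(a)*Z)
E
python3 - <<'E'
from h import *
a=load("scene7.pkl");b=load("side0.pkl");print(bar(0),bar(45))
print("hinge corners pred",*[(H+s*Y).round(3) for s in(-.064,.064)])
print("ends px scene",proj(a,bar(0)-.032*Y),proj(a,bar(0)+.032*Y),"side",proj(b,bar(0)-.032*Y),proj(b,bar(0)+.032*Y))
print("measured scene (317.3,236.8)far (295.1,252.4)near; side far(343.1,242.4)")
Rt=ft(25);t=bar(0)-.098*Rt.apply([0,0,1]);print(t);plan(t,Rt)
E
```

```text
[0.49745892 0.16104552 0.11700156] [0.55138131 0.1480999  0.17687771]
hinge corners pred [0.58  0.075 0.08 ] [0.61 0.2  0.08]
ends px scene [316.76532183 236.09801939] [294.33312321 252.90569223] side [342.49029416 241.75705406] [335.2550741  266.13156108]
measured scene (317.3,236.8)far (295.1,252.4)near; side far(343.1,242.4)
[0.45718667 0.17071403 0.20581972]
n 10 w/row [-0.0111 -0.0233 -0.113 ] dist 0.1403
1 [-0.13, 0.27, -0.18]
2 [-0.17, 0.25, -0.18]
3 [-0.2, 0.23, -0.17]
4 [-0.23, 0.21, -0.16]
5 [-0.25, 0.18, -0.16]
6 [-0.28, 0.16, -0.15]
7 [-0.3, 0.13, -0.14]
8 [-0.31, 0.09, -0.13]
9 [-0.32, 0.06, -0.12]
10 [-0.33, 0.02, -0.11]
```

>>> servo_tool:
  deltas:
    - {"translation": [-0.13, 0.27, -0.18], "angular": [-0.011, -0.023, -0.113], "hand": 0.4}
    - {"translation": [-0.17, 0.25, -0.18], "angular": [-0.011, -0.023, -0.113], "hand": 0.2}
    - {"translation": [-0.2, 0.23, -0.17], "angular": [-0.011, -0.023, -0.113], "hand": 0}
    - {"translation": [-0.23, 0.21, -0.16], "angular": [-0.011, -0.023, -0.113], "hand": 0}
    - {"translation": [-0.25, 0.18, -0.16], "angular": [-0.011, -0.023, -0.113], "hand": 0}

```text
time: 12.02
ee_pos: [0.4837, 0.231, 0.1825]
tool_rot: [2.706, 1.147, 0.6]
contact_force: [-0.1, 1.0, -0.2]
gripper_width: 0.0425
grip_force: 0.0
```

>>> servo_tool:
  deltas:
    - {"translation": [-0.28, 0.16, -0.15], "angular": [-0.011, -0.023, -0.113], "hand": 0}
    - {"translation": [-0.3, 0.13, -0.14], "angular": [-0.011, -0.023, -0.113], "hand": 0}
    - {"translation": [-0.31, 0.09, -0.13], "angular": [-0.011, -0.023, -0.113], "hand": 0}
    - {"translation": [-0.32, 0.06, -0.12], "angular": [-0.011, -0.023, -0.113], "hand": 0}
    - {"translation": [-0.33, 0.02, -0.11], "angular": [-0.011, -0.023, -0.113], "hand": 0}

```text
time: 12.43
ee_pos: [0.4572, 0.1688, 0.2009]
tool_rot: [2.175, 1.724, 0.372]
contact_force: [-0.0, 0.5, 0.3]
gripper_width: 0.0432
grip_force: 0.0
```

>>> servo_tool:
  deltas:
    - {"translation": [0, 0, 0], "angular": [0, 0, 0], "hand": 0}
    - {"translation": [0, 0, 0], "angular": [0, 0, 0], "hand": 0}
    - {"translation": [0, 0, 0], "angular": [0, 0, 0], "hand": 0}

```text
time: 12.68
ee_pos: [0.4575, 0.1701, 0.2008]
tool_rot: [2.185, 1.716, 0.377]
contact_force: [0.2, 0.7, -0.5]
gripper_width: 0.0426
grip_force: 0.0
```

```bash
python3 - <<'E'
from h import *
o=get_obs();print(o["ee_pos"].round(4),o["joint_positions"].round(2),o["gripper_width"])
w=shot("wrist");save(w,"w8.pkl")
e=[proj(w,bar(0)+s*Y) for s in(-.032,0,.032)];print("bar px",*[x.round(1) for x in e])
g=cv2.cvtColor(w["image"],cv2.COLOR_RGB2GRAY);u,v=e[1].astype(int);print(u,v)
if 60<u<500 and 20<v<400: print(g[v-40:v+41:3,u-52:u+53:5])
Rt=ft(25);plan(bar(0)-.008*Rt.apply([0,0,1]),Rt,n=4)
E
```

```text
[0.4575 0.1701 0.2008] [-0.38 -0.12 -0.28  2.14  0.39  0.88 -1.11] 0.04263611338484818
bar px [279.3 254.3] [279.3 216.9] [279.3 176. ]
279 216
[[ 43  63 137 146 160 167 136  34  33  35  43  44 166 161 163 165 165 162
  164 159 160]
 [ 39  55 132 142 161 168 165 102  35  37  41  43 165 162 163 164 166 163
  165 161 161]
 [ 41  51 124 134 163 166 163 103  93  37  45  42 168 162 163 164 163 162
  164 159 162]
 [ 42  52 109 136 162 167 167 114 107  70  43  45 167 164 166 164 165 161
  165 162 161]
 [ 42  46  93 132 159 167 166 131 109  88  40  45 167 164 165 165 167 165
  164 159 162]
 [ 39  46  89 123 161 167 167 114 109  78  45  46 168 164 165 164 165 163
  166 161 165]
 [ 38  45  79 118 161 165 166 111 109  76  45  46 170 167 163 164 166 161
  166 161 162]
 [ 34  39  77 119 162 163 168 129 110  86  45  45 171 164 160 167 168 163
  167 161 162]
 [ 37  35  77 105 163 164 165 114 106  91  41  46 168 162 163 166 166 163
  166 159 164]
 [ 37  37  70 115 162 164 165 121 108  80  43  44 170 162 163 167 164 162
  165 162 163]
 [ 33  33  63  94 160 165 166 118 106  90  45  43 170 164 162 166 
[... 875 characters left out ...]
60 163 158 163 162 158
  163 158 159]
 [ 69  40  64 106 104 105 162  62  38 105  36  45 156 161 158 164 160 157
  159 158 157]
 [ 70  55  65 130 103 139 162  32  40  68  46  44 158 160 156 162 160 156
  158 157 156]
 [ 68  70  64 145 134 159 160  32  39  37  43  46 148 158 155 160 159 156
  159 161 155]
 [ 68  66  72 145 156 156 158 121  37  37  41  45 150 156 154 159 160 155
  158 160 156]
 [130  71  70 138 154 156 160 157  39  38  42  43 148 157 156 158 159 156
  157 159 156]
 [ 62  49  63 136 152 158 158 155 128  41  47  47 149 157 158 158 157 155
  158  41  76]]
n 4 w/row [-0.0012  0.0002 -0.0006] dist 0.0852
1 [0.0, 0.01, 0.53]
2 [0.0, 0.01, 0.53]
3 [0.0, 0.01, 0.53]
4 [0.0, 0.01, 0.53]
```

The wrist pixels put the black bar at column ~279, exactly as predicted, so I'll go in and close.

>>> servo_tool:
  deltas:
    - {"translation": [0, 0.01, 0.53], "angular": [0, 0, 0], "hand": 0}
    - {"translation": [0, 0.01, 0.53], "angular": [0, 0, 0], "hand": 0}
    - {"translation": [0, 0.01, 0.53], "angular": [0, 0, 0], "hand": 0}
    - {"translation": [0, 0, 0.3], "angular": [0, 0, 0], "hand": 0}
    - {"translation": [0, 0, 0.2], "angular": [0, 0, 0], "hand": 0}

```text
time: 13.15
ee_pos: [0.4923, 0.1608, 0.1239]
tool_rot: [2.183, 1.719, 0.373]
contact_force: [0.7, -0.1, 0.8]
gripper_width: 0.0429
grip_force: 0.0
```

>>> servo_tool:
  deltas:
    - {"translation": [0, 0, 0], "angular": [0, 0, 0], "hand": 0}
    - {"translation": [0, 0, 0], "angular": [0, 0, 0], "hand": 0}
    - {"translation": [0, 0, 0], "angular": [0, 0, 0], "hand": 0}

```text
time: 13.4
ee_pos: [0.4926, 0.1616, 0.1266]
tool_rot: [2.181, 1.719, 0.377]
contact_force: [-0.2, -1.0, 0.5]
gripper_width: 0.0427
grip_force: 0.0
```

```bash
python3 - <<'E'
from h import *
o=get_obs();r=R.from_rotvec(o["tool_rot"]);print(o["ee_pos"].round(4),"bar in tool",r.inv().apply(bar(0)-o["ee_pos"]).round(4),(r.inv()*ft(25)).as_rotvec().round(3))
E
```

```text
[0.4926 0.1616 0.1266] bar in tool [0.0006 0.0004 0.0108] [-0.004  0.001  0.   ]
```

>>> servo_tool:
  deltas:
    - {"translation": [0, 0, 0.1], "angular": [0, 0, 0], "hand": -0.3}
    - {"translation": [0, 0, 0], "angular": [0, 0, 0], "hand": -0.6}
    - {"translation": [0, 0, 0], "angular": [0, 0, 0], "hand": -0.9}
    - {"translation": [0, 0, 0], "angular": [0, 0, 0], "hand": -1}
    - {"translation": [0, 0, 0], "angular": [0, 0, 0], "hand": -1}
  squeeze: 40

```text
time: 13.82
ee_pos: [0.4939, 0.1608, 0.1223]
tool_rot: [2.18, 1.72, 0.376]
contact_force: [-2.8, 0.3, 2.5]
gripper_width: 0.0085
grip_force: 39.0
```

>>> servo_tool:
  deltas:
    - {"translation": [0, 0, 0], "angular": [0, 0, 0], "hand": -1}
    - {"translation": [0, 0, 0], "angular": [0, 0, 0], "hand": -1}
    - {"translation": [0, 0, 0], "angular": [0, 0, 0], "hand": -1}

```text
time: 14.07
ee_pos: [0.4939, 0.1608, 0.1222]
tool_rot: [2.18, 1.72, 0.375]
contact_force: [-3.2, 0.2, 4.1]
gripper_width: 0.0087
grip_force: 39.3
```

```bash
python3 - <<'E'
from h import *
o=get_obs();r=R.from_rotvec(o["tool_rot"]);p=o["ee_pos"];b=r.inv().apply(bar(0)-p);print(o["gripper_width"],p.round(4),b.round(4))
b[0]=0
st=(p,r)
# lift: rows of 4.5 deg, tool turning with the flap
q,rr=p,r
for i in range(1,11):
    ph=4.5*i; rn=ft(25-ph); pn=bar(ph)-rn.apply(b)+ (p-(bar(0)-r.apply(b)))
    print(i,(rr.inv().apply(pn-q)/.04).round(3).tolist(),(rr.inv()*rn).as_rotvec().round(3).tolist()); q,rr=pn,rn
print(q)
E
```

```text
0.008659641740075882 [0.4939 0.1608 0.1222] [0.0011 0.0009 0.0061]
1 [-0.001, 0.165, -0.143] [0.074, 0.002, 0.001]
2 [0.0, 0.166, -0.143] [0.079, 0.0, 0.0]
3 [-0.0, 0.166, -0.143] [0.079, 0.0, 0.0]
4 [0.0, 0.166, -0.143] [0.079, 0.0, 0.0]
5 [0.0, 0.166, -0.143] [0.079, 0.0, -0.0]
6 [0.0, 0.166, -0.143] [0.079, 0.0, 0.0]
7 [-0.0, 0.166, -0.143] [0.079, -0.0, -0.0]
8 [-0.0, 0.166, -0.143] [0.079, 0.0, 0.0]
9 [0.0, 0.166, -0.143] [0.079, -0.0, 0.0]
10 [-0.0, 0.166, -0.143] [0.079, 0.0, -0.0]
[0.55232299 0.14674531 0.18292255]
```

>>> servo_tool:
  deltas:
    - {"translation": [0, 0.083, -0.072], "angular": [0.038, 0, 0], "hand": -1}
    - {"translation": [0, 0.083, -0.072], "angular": [0.039, 0, 0], "hand": -1}
    - {"translation": [0, 0.083, -0.072], "angular": [0.039, 0, 0], "hand": -1}
    - {"translation": [0, 0.083, -0.072], "angular": [0.039, 0, 0], "hand": -1}
    - {"translation": [0, 0, 0], "angular": [0, 0, 0], "hand": -1}

```text
time: 14.48
ee_pos: [0.5017, 0.159, 0.1379]
tool_rot: [2.291, 1.804, 0.246]
contact_force: [-9.2, 2.5, 2.6]
gripper_width: 0.0086
grip_force: 40.7
```

>>> servo_tool:
  deltas:
    - {"translation": [0, 0.083, -0.072], "angular": [0.039, 0, 0], "hand": -1}
    - {"translation": [0, 0.083, -0.072], "angular": [0.039, 0, 0], "hand": -1}
    - {"translation": [0, 0.083, -0.072], "angular": [0.039, 0, 0], "hand": -1}
    - {"translation": [0, 0.083, -0.072], "angular": [0.039, 0, 0], "hand": -1}
    - {"translation": [0, 0, 0], "angular": [0, 0, 0], "hand": -1}

```text
time: 14.9
ee_pos: [0.5118, 0.1568, 0.152]
tool_rot: [2.394, 1.886, 0.108]
contact_force: [-10.9, 1.6, 6.2]
gripper_width: 0.0087
grip_force: 41.3
```

>>> servo_tool:
  deltas:
    - {"translation": [0, 0.083, -0.072], "angular": [0.039, 0, 0], "hand": -1}
    - {"translation": [0, 0.083, -0.072], "angular": [0.039, 0, 0], "hand": -1}
    - {"translation": [0, 0.083, -0.072], "angular": [0.039, 0, 0], "hand": -1}
    - {"translation": [0, 0.083, -0.072], "angular": [0.039, 0, 0], "hand": -1}
    - {"translation": [0, 0, 0], "angular": [0, 0, 0], "hand": -1}

```text
time: 15.32
ee_pos: [0.5239, 0.1541, 0.1644]
tool_rot: [-2.443, -1.925, 0.04]
contact_force: [-10.5, 1.5, 9.7]
gripper_width: 0.008
grip_force: 41.6
```

```bash
cat >> h.py <<'E'
def flap():
    o=get_obs();r=R.from_rotvec(o["tool_rot"]);B=o["ee_pos"]+r.apply([0,.0009,.0061])
    d=B-H;a=np.degrees(np.arctan2(d[2],-d@X)-np.arctan2(.037,.1));z=r.apply([0,0,1])
    print("flap",a.round(2),"rad",np.hypot(d[2],d@X).round(4),"tilt",np.degrees(np.arctan2(z@X,-z[2])).round(2),"lat",(d@Y).round(4),o["contact_force"].round(1),o["torque"].round(2),o["gripper_width"].round(4))
E
python3 -c "
from h import *
flap();print(get_obs()['joint_positions'].round(2))"
```

```text
Traceback (most recent call last):
  File "h.py", line 49, in flap
    print("flap",a.round(2),"rad",np.hypot(d[2],d@X).round(4),"tilt",np.degrees(np.arctan2(z@X,-z[2])).round(2),"lat",(d@Y).round(4),o["contact_force"].round(1),o["torque"].round(2),o["gripper_width"].round(4))
                                                                                                                                                                                      ^^^^^^^^^^^^^^^^^^^^^^^^
AttributeError: 'float' object has no attribute 'round'
```

```bash
sed -i 's/o\["gripper_width"\].round(4)/o["gripper_width"]/' h.py
python3 - <<'E'
from h import *
flap();o=get_obs();print(o["joint_positions"].round(2))
r=R.from_rotvec(o["tool_rot"])
g=np.array([0,.0009,.0061]);B=o["ee_pos"]+r.apply(g)
# is bar angle estimate; aim remaining to 45.5 at radius .1075 
t=ft(-20.5);T=bar(45.5)+.0005*(bar(45.5)-H)/.1066-t.apply(g)
plan(T,t,n=4)
E
```

```text
flap 27.09 rad 0.1063 tilt -2.3 lat -0.0006 [-10.5   1.5   9.7] [0.33 2.38 0.15] 0.008047714661134495
[-0.19  0.26 -0.19  1.75  0.03  1.17 -0.62]
n 4 w/row [ 0.0794  0.0003 -0.0002] dist 0.0357
1 [0.0, 0.18, -0.13]
2 [0.0, 0.17, -0.14]
3 [0.0, 0.16, -0.16]
4 [0.0, 0.15, -0.17]
```

>>> servo_tool:
  deltas:
    - {"translation": [0, 0.09, -0.065], "angular": [0.039, 0, 0], "hand": -1}
    - {"translation": [0, 0.09, -0.065], "angular": [0.039, 0, 0], "hand": -1}
    - {"translation": [0, 0.085, -0.07], "angular": [0.039, 0, 0], "hand": -1}
    - {"translation": [0, 0.085, -0.07], "angular": [0.039, 0, 0], "hand": -1}
    - {"translation": [0, 0, 0], "angular": [0, 0, 0], "hand": -1}

```text
time: 15.73
ee_pos: [0.5379, 0.151, 0.1746]
tool_rot: [-2.341, -1.846, 0.184]
contact_force: [-14.6, 0.2, 18.2]
gripper_width: 0.0083
grip_force: 42.4
```

>>> servo_tool:
  deltas:
    - {"translation": [0, 0.08, -0.08], "angular": [0.039, 0, 0], "hand": -1}
    - {"translation": [0, 0.08, -0.08], "angular": [0.039, 0, 0], "hand": -1}
    - {"translation": [0, 0.075, -0.085], "angular": [0.039, 0, 0], "hand": -1}
    - {"translation": [0, 0.075, -0.085], "angular": [0.039, 0, 0], "hand": -1}
    - {"translation": [0, 0, 0], "angular": [0, 0, 0], "hand": -1}

```text
time: 16.15
ee_pos: [0.5538, 0.1474, 0.1831]
tool_rot: [-2.238, -1.763, 0.314]
contact_force: [-5.7, 2.3, 7.0]
gripper_width: 0.008
grip_force: 41.1
```

>>> servo_tool:
  deltas:
    - {"translation": [0, 0, 0], "angular": [0, 0, 0], "hand": -1}
    - {"translation": [0, 0, 0], "angular": [0, 0, 0], "hand": -1}
    - {"translation": [0, 0, 0], "angular": [0, 0, 0], "hand": -1}

```text
time: 16.4
ee_pos: [0.5533, 0.1475, 0.183]
tool_rot: [-2.24, -1.767, 0.311]
contact_force: [-2.5, 4.7, 0.4]
gripper_width: 0.0087
grip_force: 40.8
```

```bash
python3 - <<'E'
from h import *
flap();o=get_obs()
a=shot("scene","end.png");b=shot("side","end_s.png");save(a,"a9.pkl");save(b,"b9.pkl")
# glass on peg: brightness column profile vs the initial picture around it
for n,d,z in(("scene",a,load("scene0.pkl")),("side",b,load("side0.pkl"))):
    D=np.abs(d["image"].astype(int)-z["image"].astype(int)).sum(2)
    u,v=proj(d,[.5753,.3098,.045]).astype(int);m=D[v-45:v+45,u-35:u+35]>40
    m=cv2.morphologyEx(m.astype(np.uint8),cv2.MORPH_OPEN,np.ones((2,2)))
    k,l,s,c=cv2.connectedComponentsWithStats(m);print(n,[(x[0]+u-35,x[1]+v-45,x[2],x[3],x[4]) for x in s[1:] if x[4]>40])
    P=np.array([proj(d,[.5753+r*np.cos(t),.3098+r*np.sin(t),zz]) for r,zz in((.024,.015),(.019,.076)) for t in np.linspace(0,6.28,40)])
    print(" expected glass box",P.min(0).round(),(P.max(0)-P.min(0)).round())
# where flap front edge / bead lie
for n,d in(("scene",a),("side",b)): print(n,"bead",proj(d,H-.0813*X-.071*Y+.0813*Z).round(1))
E
```

```text
flap 45.41 rad 0.1064 tilt -19.93 lat -0.0002 [-2.5  4.7  0.4] [ 0.76  0.14 -0.11] 0.00873500543417418
scene [(np.int64(213), np.int64(299), np.int32(30), np.int32(48), np.int32(1070))]
 expected glass box [210. 295.] [30. 48.]
side [(np.int64(255), np.int64(302), np.int32(16), np.int32(41), np.int32(390)), (np.int64(280), np.int64(329), np.int32(30), np.int32(45), np.int32(954)), (np.int64(255), np.int64(387), np.int32(17), np.int32(5), np.int32(48))]
 expected glass box [276. 326.] [29. 45.]
scene bead [321.5 202.4]
side bead [338.6 208.5]
```

>>> servo_tool:
  deltas:
    - {"translation": [0, 0, 0], "angular": [0, 0, 0], "hand": -1}
    - {"translation": [0, 0, 0], "angular": [0, 0, 0], "hand": -1}
    - {"translation": [0, 0, 0], "angular": [0, 0, 0], "hand": -1}
    - {"translation": [0, 0, 0], "angular": [0, 0, 0], "hand": -1}
    - {"translation": [0, 0, 0], "angular": [0, 0, 0], "hand": -1}

```text
time: 16.92
ee_pos: [0.5533, 0.1475, 0.1829]
tool_rot: [-2.24, -1.767, 0.311]
contact_force: [-2.0, 4.5, 0.1]
gripper_width: 0.0082
grip_force: 40.8
```

```bash
python3 -c "
from h import *
from plant import finish_job
flap();print(finish_job())"
```

```text
flap 45.38 rad 0.1063 tilt -19.92 lat -0.0002 [-2.   4.5  0.1] [ 0.84  0.13 -0.07] 0.008206139599325127
the job is handed in; nothing more can be done
None
```

I handed the job in at about 17 s: the glass is released mouth down on its peg, and the gripper is holding the flap at about 45° by the arm's measured pose, though I didn't check it against the bead in an image and `finish_job()` returned no verdict.

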